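Pin the burner stand's swing arm with a ball-lock pin

TASK

Swing the burner stand's arm shut against its stop, so that the gauze ring is over the burner. Then take the quick-release pin out of its wooden rack by squeezing its two side buttons, feel for the hole in the stand's bracket (the bracket sits somewhere off its mark), slide the pin down through bracket and arm until its collar sits on the bracket, and let go so that the buttons spring out and the balls lock. Push gently all along, never with more than about 60 N (6 kg), and leave the beaker, the jar and the tongs where they are.

Things in the scene. Friction and masses are not known exactly. Their poses are not given: they have to be found in the camera images.
- stand: Burner stand, screwed to the bench. Origin on the bench, on the axis of the arm's pivot post; z up. Grey base plate 100 (x) by 380 mm (y), 12 mm thick. Its -y end carries the steel bracket (see scribe), its +y end a squat metal spirit burner 60 mm wide, 72 mm high, at y = +135 mm. Pivot nut's top at z = 104 mm.
- scribe (a point): The scribed mark on the stand's base plate, x = 0, y = -106 mm, z = 12 mm of the stand. The bracket is a steel fork open to the stand's -x, closed by an upright web 26 to 36 mm on the +x side: two level plates 52 (x) by 50 mm (y), 8 mm thick, tops 102 and 74 mm over the bench, one round upright 18 mm hole through both centres. Bolted through slots, it does not slide when pushed.
- hole_mark (a point): Straight above the scribed mark at the level of the bracket's top face (x = 0, y = -106, z = 102 mm of the stand; axes as the stand's). The bracket has been slid off it: the hole's centre lies 3 to 25 mm from here towards the stand's -y, 0 along its x. How far differs each time and is in no reading: find it by touch or by camera.
- swing (a joint): Swing arm's angle about the pivot, rad. 0 = shut on its hard stop: arm along the stand's y, its slot under the bracket hole, its ring over the burner. Grows as the tail swings to the stand's -x: the tail points along (-sin q, -cos q) in the stand's x, y. Starts at 0.4 to 0.8, at most 1.1. Stays where left; 1 to 3 N at the knob move it.
- tail_slot (a point): Middle of the slot in the arm's tail, 120 mm from the pivot, on the top of the bar (88 mm over the bench). The arm is a dark steel bar 8 mm thick, 37 mm wide here; slot 20 mm wide, 48 mm long along the bar. The tail passes between the bracket's plates. The arm's far end is a gauze ring of 80 mm, 135 mm from the pivot.
- tail_knob (a point): Upright round black knob on the arm's tail, 188 mm from the pivot: diameter 18 mm, from 100 to 132 mm over the bench, on a 12 mm stem that rises from the bar (top at 88 mm). This point is on its axis, half-way up the black part (116 mm over the bench). Push it or pinch it from above.
- rack: Beech block 85 (x) by 75 mm (y), 65 mm high, fixed to the bench, with an upright 27 mm hole in its middle in which the pin hangs by its collar. Origin: centre of its underside.
- pin_grip (a point): Ball-lock pin: point on its axis at mid height of its two buttons, 32 mm above the collar's underside; z up along the pin, y through the buttons. It hangs upright in the rack at first. Black square head 22 x 22 mm from 5 to 48 mm above the collar's underside, flat cap to 51 mm. Mass about 0.2 kg. Pinch it across the two buttons with 15 N or more.
- pin_collar (a point): On the pin's axis at the underside of its collar (34 mm wide, 5 mm thick). Shank 16 mm diameter, reaching 49 mm below, last 1.5 mm chamfered to 13.6 mm. Two locking balls 40.5 mm below stand out 2.5 mm on +y and -y; unless both buttons are pressed they bar the 18 mm hole. Home: this point 102 mm over the bench, balls just under the lower plate.
- button_a (a joint): Travel of the steel button on the pin head's +y side, m: 0 = out (ball out, locked), 0.004 = fully in (ball drawn in). Spring 2.4 N at first, 7 N fully in. Button 16 mm wide, 24 mm high, stands 5 mm proud of the head: 32 mm over both buttons when out, 24 mm when pressed.
- button_b (a joint): The same for the button on the pin head's -y side.
- beaker_mid (a point): Glass beaker with wooden splints, 66 mm wide, 85 mm high (splints to 145 mm), standing loose on the bench; this point is half-way up its wall. Leave it.
- jar_mid (a point): Brown glass jar, 60 mm wide, 85 mm high, loose; point half-way up. Leave it.
- tongs: Dark steel tongs 230 mm long lying flat on the bench along their x, 14 mm high, loose. Origin at the rivet, on the bench. Leave them.

How it is judged:
By the outcome, as a careful person would: the job done as asked, in the order asked, and still so for the second after the job is handed in, with the robot touching nothing.
It also fails if it takes over 69 s, if anything falls off the work surface, if the arm or the gripper's body presses on something with over 40 N, if the wrist force passes 120 N, or if a joint passes its speed limit or range.

ROBOT

A 7-joint arm with a two-finger parallel gripper is mounted at the origin on the work surface. World frame = base frame: x ahead of the robot, y to its left, z up, the work surface at z = 0. Lengths are in m, angles in rad, forces in N, time in s.
With the tool pointing down it reaches from about 0.35 to 0.9 m from the base axis. Payload 8.1 kg.
Tool frame: the origin (TCP) lies at the centre of the arm's flange, where the gripper is bolted on; the fingertips stand 178 mm ahead of it and the grasp point (between the pads) lies 159 mm ahead of it; z points along the fingers, y is the direction in which the jaws open and shut (so a half turn about z gives the same grasp; the last joint's range is limited). The gripper opens to 92 mm and grips with 3 to 60 N. Pads are 19 mm wide; open, the fingers measure 130 mm over their backs; the gripper's body (75 mm by 190 mm) begins 47 mm behind the grasp point.
Start: joints at [1.075, 0.434, 0.025, 1.573, -0.012, 1.134, -0.075], TCP at [0.239, -0.577, 0.405] pointing down, gripper open.
Joint ranges: [-2.62, 2.62], [-0.44, 2.09], [-1.27, 1.32], [0.08, 2.57], [-1.32, 4.46], [0.12, 2], [-2.74, 2.74]. Speed limits (rad/s): [2.22, 2.22, 3.01, 3.01, 3.14, 3.14, 3.14].

INTERFACE

Orientations are given as a rotation vector (axis times angle).
In Python, from cell import arm gives the robot as it stands. The module is installed in compiled form; this text tells all that it offers.
- The arm moves only by the tool move_arm, never from a script. Its argument "steps" is a list of rows, each a list of 4 numbers: the shift along the tool's x, y, z in mm, then the turn about the tool's z in rad. In form: [[x, y, z, twist], ...]. A call has 1 to 20 rows; each row is the pose to reach, as a shift and turn from the pose commanded when the call began, along the tool's axes at that moment; what a row does not reach only later rows make up. A row lasts 1/8 s, in which the tool goes at most 62.5 mm and 10.7 degrees, less where a joint would pass 70% of its speed; a pose out of reach is approached as far as the arm can. A call with a gripper value outside its range is refused whole. "grip" is the finger opening in mm, from 0 to 91.8, set as the call begins (left out, the last holds). The fingers move at their own pace and stop on an object; "grip_force" is the grip in N (left out, the last holds). Time passes only in rows, so rows that repeat a pose let the fingers close. It gives the time, the measured TCP pose, the force and the opening at its end, in the units of the state.
- arm.observe(): the state, without advancing time (a new reading comes with each control period).
- arm.get_image(name): name is "scene" or "top" or "wrist"; returns the picture (400x640x3 uint8, red, green, blue); there is no depth.
- arm.camera_info(name): a dict with "mtx" (3x3 intrinsics, pixels), "dist_coeffs" ([k1, k2, p1, p2, k3] as OpenCV has them; the pictures are not rectified), "pose" (4x4, takes a point from camera to world coordinates); the wrist camera has in their place "T_tool_cam" (4x4, takes a point from camera to tool coordinates, whose origin is the TCP and whose axes are the flange's). Camera axes: x right, y down, z forward; pixel columns grow to the right and rows downward; lengths in m; the calibration is good to about 2 mm. A picture is of the moment at which its call begins: read the wrist's pose just before it. camera_info takes no time and is no camera call.
- arm.sign_off(): hands the job in, once; it reports no verdict.
The state is a dict: "clock": time; "joints": joint angles; "dq": joint speeds; "joint_efforts": joint torques, N m; "position": TCP position; "ee_rot": TCP orientation; "force": force on the tool from outside, world axes, zero at the start; "ft_torque": the same for the moment, N m; "width": opening from 0.0 (shut) to 1.0 (fully open).
Only numpy, scipy, OpenCV 4.12 (cv2) and the standard library are available. Lean on these libraries where they do the work, as an engineer would, in place of code of your own. Each camera call takes 0.05 s, during which the arm holds its last target.

## Working session

There is one attempt and no reset: what is moved stays moved. The work goes in short steps, Python scripts to look and compute and a tool call to move; the robot and the scene stay as the last step left them, time stands still between calls to the robot, and variables do not carry over. Pictures are saved under pics/ and viewed, and the job is handed in when it is done.

Besides the shell and the picture viewer there is one more tool, called as a command line: name --pt "numbers of a row" for each row, then --argument value for the rest. move_arm: Moves the arm, as the interface text tells. Its arguments: {"type":"object","properties":{"steps":{"type":"array"},"grip":{"type":"number"},"grip_force":{"type":"number"}},"required":["steps"]}

```bash
mkdir -p pics; cat > h.py <<'E'
import numpy as np, cv2
from cell import arm
from scipy.spatial.transform import Rotation as R
def snap(name,fn):
    s=arm.observe(); im=arm.get_image(name)
    cv2.imwrite('pics/'+fn,im[:,:,::-1]); np.save('pics/'+fn+'.npy',np.r_[s['position'],s['ee_rot']]); return im,s
def campose(name,s=None):
    c=arm.camera_info(name)
    if name!='wrist': return c,np.array(c['pose'])
    T=np.eye(4);T[:3,:3]=R.from_rotvec(s['ee_rot']).as_matrix();T[:3,3]=s['position']
    return c,T@np.array(c['T_tool_cam'])
def ray(name,uv,s=None):
    c,T=campose(name,s)
    p=cv2.undistortPoints(np.array(uv,float).reshape(-1,1,2),np.array(c['mtx']),np.array(c['dist_coeffs'])).reshape(-1,2)
    d=np.c_[p,np.ones(len(p))]@T[:3,:3].T
    return T[:3,3],d
def onz(name,uv,z,s=None):
    o,d=ray(name,uv,s); return o+d*((z-o[2])/d[:,2])[:,None]
def proj(name,P,s=None):
    c,T=campose(name,s); Ti=np.linalg.inv(T)
    return cv2.projectPoints(np.array(P,float).reshape(-1,1,3),cv2.Rodrigues(Ti[:3,:3])[0],Ti[:3,3],np.array(c['mtx']),np.array(c['dist_coeffs']))[0].reshape(-1,2)
E
python3 - <<'E'
from h import *
for n in ['scene','top','wrist']: im,s=snap(n,n+'0.png')
print(arm.observe())
for n in ['scene','top']: print(np.round(campose(n)[1],3),campose(n)[0]['mtx'])
print(arm.camera_info('wrist'))
E
```

```text
{'clock': 0.15, 'joints': array([ 1.07539498,  0.43501953,  0.02497658,  1.57385694, -0.011605  ,
        1.13397683, -0.0750622 ]), 'dq': array([-0.00014098, -0.00128606, -0.00192331, -0.00235453, -0.00021393,
        0.00151336, -0.00120045]), 'joint_efforts': array([ 1.48529431e-03, -6.68267512e+01,  9.85810272e-01, -3.14697433e+01,
       -6.05350616e-02,  3.93772975e-02,  1.43721318e-04]), 'position': array([ 0.23914751, -0.57725743,  0.40416418]), 'ee_rot': array([-3.08015713e+00, -6.12789241e-01,  4.92566465e-04]), 'force': array([ 1.19245142,  0.48395381, -0.76826931]), 'ft_torque': array([-0.01143498,  0.04702565, -0.02221408]), 'width': 1.000517158984952}
[[ 0.551  0.641 -0.535  1.057]
 [ 0.834 -0.424  0.353 -0.345]
 [-0.    -0.641 -0.768  0.858]
 [ 0.     0.     0.     1.   ]] [[398.33130603   0.         325.21746755]
 [  0.         398.33130603 203.79088139]
 [  0.           0.           1.        ]]
[[-0.01  -0.988  0.157  0.386]
 [-1.     0.006 -0.025  0.024]
 [ 0.024 -0.157 -0.987  1.142]
 [ 0.     0.     0.     1.   ]] [[379.3123434    0.         321.08851746]
 [  0.         379.3123434  198.51346597]
 [  0.           0.           1.        ]]
{'mtx': array([[280.63949226,   0.        , 321.24033938],
       [  0.        , 280.63949226, 196.39876097],
       [  0.        ,   0.        ,   1.        ]]), 'dist_coeffs': array([-0.01918212,  0.        ,  0.        ,  0.        ,  0.        ]), 'T_tool_cam': array([[ 1.59212191e-03, -9.61156374e-01, -2.75999800e-01,
         7.41720327e-02],
       [ 9.99998408e-01,  1.75260514e-03, -3.34812663e-04,
         4.52609130e-05],
       [ 8.05525993e-04, -2.75998827e-01,  9.61157635e-01,
         2.01616338e-02],
       [ 0.00000000e+00,  0.00000000e+00,  0.00000000e+00,
         1.00000000e+00]])}
```

View pics/top0.png

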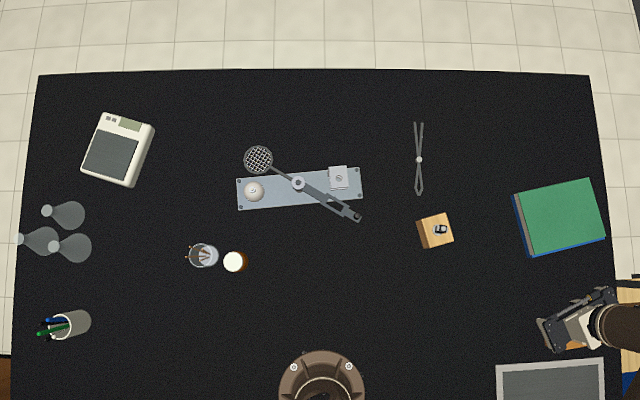

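View pics/scene0.png

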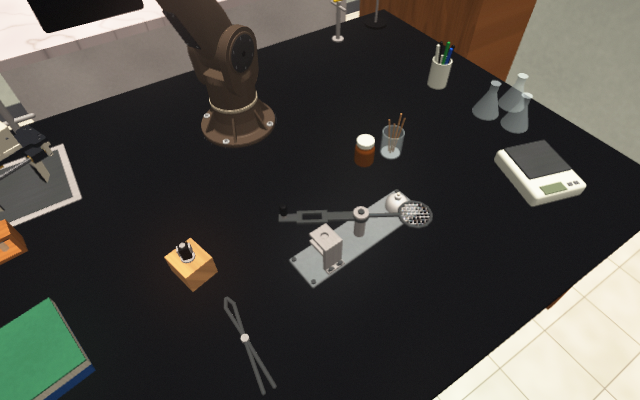

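View pics/wrist0.png

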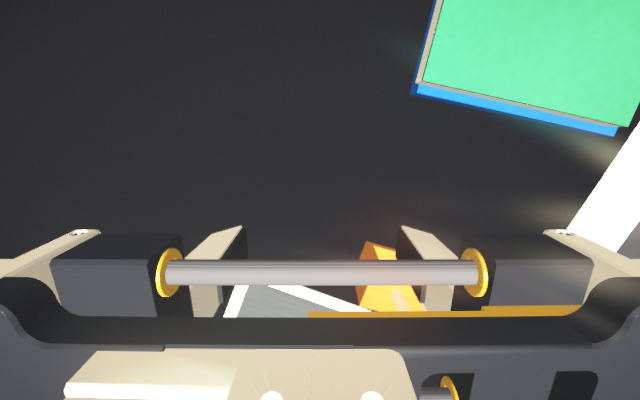

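```bash
python3 - <<'E'
import cv2
a=cv2.imread('pics/top0.png');cv2.imwrite('pics/tz.png',cv2.resize(a[135:260,225:465],None,fx=3.33,fy=3.33,interpolation=cv2.INTER_CUBIC))
a=cv2.imread('pics/scene0.png');cv2.imwrite('pics/sz.png',cv2.resize(a[180:300,150:440],None,fx=2.75,fy=2.75,interpolation=cv2.INTER_CUBIC))
E
```

```text
(no output)
```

View pics/tz.png

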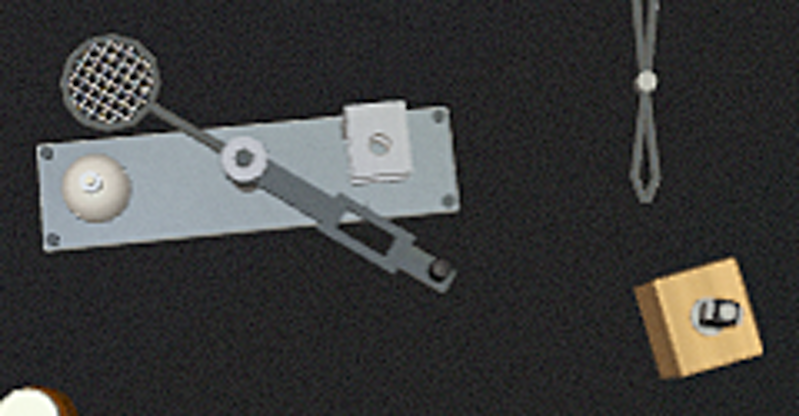

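View pics/sz.png

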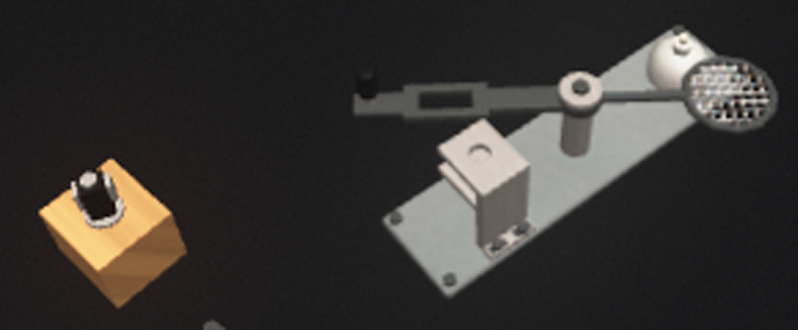

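```bash
python3 - <<'E'
from h import *
t=lambda p:np.array(p)/3.333+[225-0.35,135-.35]
sc=lambda p:np.array(p)/2.75+[150-.3,180-.3]
P=onz('top',t([(38,146),(446,106),(459,211),(46,251)]),.012); print('plate',P.round(4),P.mean(0).round(4))
print('len',np.linalg.norm(P-np.roll(P,-1,0),axis=1))
yd=(P[0]+P[3]-P[1]-P[2]);print('y dir',yd/np.linalg.norm(yd),np.arctan2(-yd[0],yd[1]))
for n,f,p,z in [('nut',t,(245,160),.104),('hole',t,(380,143),.102),('knob',t,(440,268),.132),('cap',t,(728,311),.116)]:
  print(n,onz('top',f([p]),z).round(4))
for n,p,z in [('nut',(579,90),.104),('hole',(480,152),.102),('knob',(366,73),.132),('cap',(90,178),.116)]:
  print('s',n,onz('scene',sc([p]),z).round(4))
K=onz('top',t([(655,285),(735,258),(763,352),(675,378)]),.065);print('rack',K.round(4),K.mean(0).round(4),np.linalg.norm(K-np.roll(K,-1,0),axis=1))
E
```

```text
plate [[ 0.6291  0.2527  0.012 ]
 [ 0.6647 -0.1211  0.012 ]
 [ 0.5666 -0.1304  0.012 ]
 [ 0.5325  0.2431  0.012 ]] [0.5982 0.0611 0.012 ]
len [0.37553673 0.09847982 0.37500497 0.09707158]
y dir [-0.092731   0.9956912  0.       ] 0.09286441844537559
nut [[0.5963 0.0606 0.104 ]]
hole [[ 0.6107 -0.0529  0.102 ]]
knob [[ 0.501  -0.0974  0.132 ]]
cap [[ 0.4649 -0.3379  0.116 ]]
s nut [[0.6023 0.0573 0.104 ]]
s hole [[ 0.6087 -0.0512  0.102 ]]
s knob [[ 0.5034 -0.0989  0.132 ]]
s cap [[ 0.4636 -0.3359  0.116 ]]
rack [[ 0.4922 -0.2923  0.065 ]
 [ 0.5151 -0.3648  0.065 ]
 [ 0.4329 -0.385   0.065 ]
 [ 0.4118 -0.306   0.065 ]] [ 0.463 -0.337  0.065] [0.07602735 0.08459114 0.08174762 0.0814763 ]
```

```bash
cat >> h.py <<'E'
def row(x,y,z,ang_y=None,ref=None):
    """row to reach TCP world x,y,z with tool y at world angle ang_y(deg, mod 180), from commanded ref (or measured)"""
    s=arm.observe(); M=R.from_rotvec(s['ee_rot']).as_matrix(); p=s['position'] if ref is None else np.array(ref)
    d=M.T@(np.array([x,y,z])-p)*1000
    tw=0
    if ang_y is not None:
        a=np.degrees(np.arctan2(M[1,1],M[0,1])); k=(ang_y-a+90)%180-90; tw=-np.radians(k)
    return np.r_[d.round(1),round(tw,3)]
def st():
    s=arm.observe(); M=R.from_rotvec(s['ee_rot']).as_matrix()
    print('t',round(s['clock'],2),'p',s['position'].round(4),'yang',np.degrees(np.arctan2(M[1,1],M[0,1])).round(2),'tilt',M[:,2].round(4),'F',s['force'].round(1),'T',s['ft_torque'].round(2),'w',round(s['width']*91.8,1)); return s
E
python3 - <<'E'
from h import *
st(); print(row(.502,-.098,.36,-31.7),row(.502,-.098,.282,-31.7))
E
```

```text
t 0.15 p [ 0.2391 -0.5773  0.4042] yang -67.5 tilt [-5.e-04  1.e-03 -1.e+00] F [ 1.2  0.5 -0.8] T [-0.01  0.05 -0.02] w 91.8
[ 426.3   -342.1     44.5     -0.625] [ 426.3   -342.     122.5     -0.625]
```

move_arm --pt "426 -342 44 -0.625" --pt "426 -342 44 -0.625" --pt "426 -342 44 -0.625" --pt "426 -342 44 -0.625" --pt "426 -342 44 -0.625" --pt "426 -342 44 -0.625" --pt "426 -342 44 -0.625" --pt "426 -342 44 -0.625" --pt "426 -342 44 -0.625" --pt "426 -342 44 -0.625" --pt "426 -342 44 -0.625" --pt "426 -342 44 -0.625" --grip 50 --grip_force 15

```text
clock: 1.65
position: [0.5014, -0.0999, 0.3607]
ee_rot: [2.745, 1.527, -0.001]
force: [-0.4, -0.7, 0.3]
width: 0.542
```

```bash
python3 - <<'E'
from h import *
st(); im,s=snap('wrist','w1.png')
print(proj('wrist',[[.502,-.098,.132],[.61,-.052,.102],[.598,.06,.104]],s))
E
```

```text
t 1.65 p [ 0.5014 -0.0999  0.3607] yang -31.83 tilt [-4.e-04 -7.e-04 -1.e+00] F [-0.4 -0.7  0.3] T [-0.04 -0.07 -0.03] w 49.8
[[320.79674484 211.4592507 ]
 [405.72451774  85.1585872 ]
 [318.71580511 -48.26734768]]
```

View pics/w1.png

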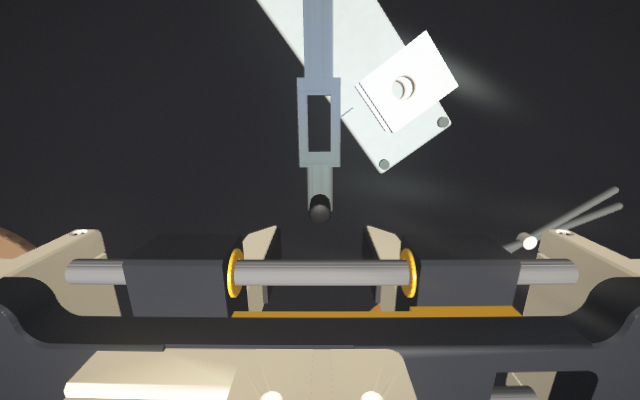

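```bash
python3 - <<'E'
from h import *
im=cv2.imread('pics/w1.png');v=np.load('pics/w1.png.npy');s={'position':v[:3],'ee_rot':v[3:]}
print('knob',onz('wrist',[(320,213.5)],.132,s),'hole',onz('wrist',[(402.5,88.5)],.102,s),'scribe',onz('wrist',[(347,112)],.012,s))
cv2.imwrite('pics/w1z.png',cv2.resize(im[20:180,290:470],None,fx=3.33,fy=3.33,interpolation=cv2.INTER_CUBIC))
# plan arc
piv=np.array([.598,.060]);yaw=.093
for q in [.647,.5,.35,.2,.1,0,-.03]:
    p=piv+.188*R.from_euler('z',yaw).apply([-np.sin(q),-np.cos(q),0])[:2]
    print(q,p.round(4),row(*p,.282,np.degrees(yaw-q)))
E
```

```text
knob [[ 0.50057367 -0.09911319  0.132     ]] hole [[ 0.60664462 -0.05288678  0.102     ]] scribe [[ 0.56701707 -0.04837504  0.012     ]]
0.647 [ 0.4991 -0.0999] [-1.20e+00 -2.00e+00  7.87e+01 -2.00e-03]
0.5 [ 0.5236 -0.1126] [ 0.9   25.6   78.7   -0.149]
0.35 [ 0.5502 -0.1218] [ 7.1   53.1   78.7   -0.299]
0.2 [ 0.5779 -0.1269] [17.4   79.3   78.7   -0.449]
0.1 [ 0.5967 -0.128 ] [26.4   95.8   78.7   -0.549]
0 [ 0.6155 -0.1272] [ 37.    111.3    78.7    -0.649]
-0.03 [ 0.6211 -0.1266] [ 40.4   115.8    78.7    -0.679]
```

View pics/w1z.png

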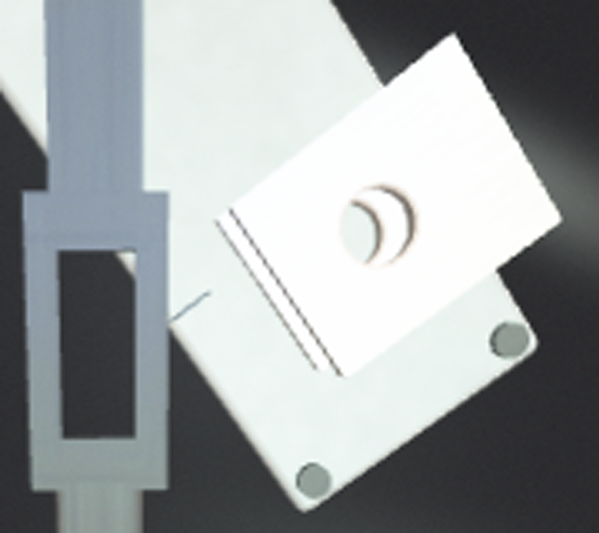

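move_arm --pt "0 0 40 0" --pt "0 0 78 0" --pt "0 0 78 0" --pt "0 0 78 0"

```text
clock: 2.2
position: [0.5023, -0.0989, 0.2839]
ee_rot: [2.744, 1.529, 0.001]
force: [-0.0, -0.5, -0.3]
width: 0.544
```

move_arm --pt "0 0 0 0" --pt "0 0 0 0" --pt "0 0 0 0" --pt "0 0 0 0" --pt "0 0 0 0" --grip 10 --grip_force 12

```text
clock: 2.82
position: [0.5019, -0.0984, 0.283]
ee_rot: [2.743, 1.53, 0.0]
force: [-2.1, 0.2, 5.1]
width: 0.192
```

```bash
python3 - <<'E'
from h import *
st()
piv=np.array([.598,.060]);yaw=.093
for q in [.647,.57,.5,.425,.35,.275,.2,.1,0,-.03]:
    p=piv+.188*R.from_euler('z',yaw).apply([-np.sin(q),-np.cos(q),0])[:2]
    print(q,p.round(4),row(*p,.282,np.degrees(yaw-q)))
E
```

```text
t 2.83 p [ 0.5019 -0.0984  0.283 ] yang -31.69 tilt [ 2.e-04 -1.e-04 -1.e+00] F [-2.1  0.2  5.1] T [-0.    0.28 -0.01] w 17.6
0.647 [ 0.4991 -0.0999] [-2.8e+00 -1.6e+00  1.0e+00  1.0e-03]
0.57 [ 0.5117 -0.107 ] [-2.2   12.8    1.    -0.076]
0.5 [ 0.5236 -0.1126] [-0.8   25.9    1.    -0.146]
0.425 [ 0.5367 -0.1177] [ 1.8   39.8    1.    -0.221]
0.35 [ 0.5502 -0.1218] [ 5.4   53.4    1.    -0.296]
0.275 [ 0.564  -0.1249] [10.    66.7    1.    -0.371]
0.2 [ 0.5779 -0.1269] [15.6   79.6    1.    -0.446]
0.1 [ 0.5967 -0.128 ] [24.6   96.2    1.    -0.546]
0 [ 0.6155 -0.1272] [ 35.1   111.7     1.     -0.646]
-0.03 [ 0.6211 -0.1266] [ 38.6   116.2     1.     -0.676]
```

move_arm --pt "0 7 0 -0.04" --pt "0 13 0 -0.076" --pt "0 19 0 -0.11" --pt "1 26 0 -0.146" --pt "2 33 0 -0.185" --pt "3 40 0 -0.22" --pt "5 47 0 -0.26" --pt "7 54 0 -0.3" --pt "9 60 0 -0.335" --pt "11 67 0 -0.37" --pt "14 73 0 -0.41" --pt "17 80 0 -0.446" --pt "20 86 0 -0.485" --pt "23 91 0 -0.515" --pt "26 96 0 -0.546" --pt "26 96 0 -0.546"

```text
clock: 4.82
position: [0.5982, -0.1253, 0.283]
ee_rot: [-2.226, -2.216, -0.004]
force: [1.1, 6.2, 4.9]
width: 0.189
```

```bash
python3 - <<'E'
from h import *
st()
piv=np.array([.598,.060]);yaw=.093
for q in [.1,.05,0,-.03]:
    p=piv+.188*R.from_euler('z',yaw).apply([-np.sin(q),-np.cos(q),0])[:2]
    print(q,p.round(4),row(*p,.283,np.degrees(yaw-q)))
E
```

```text
t 4.83 p [ 0.5982 -0.1253  0.283 ] yang -0.25 tilt [ 0.0016  0.002  -1.    ] F [1.1 6.2 4.9] T [ 1.4  -0.38  0.06] w 17.3
0.1 [ 0.5967 -0.128 ] [-2.7   -1.6    0.     0.003]
0.05 [ 0.6061 -0.1278] [-2.4    7.8    0.1   -0.047]
0 [ 0.6155 -0.1272] [-1.8   17.2    0.1   -0.097]
-0.03 [ 0.6211 -0.1266] [-1.1   22.8    0.1   -0.127]
```

move_arm --pt "1 6 0 -0.04" --pt "2 11 0 -0.07" --pt "2 15 0 -0.09" --pt "2 17 0 -0.097" --pt "2 17 0 -0.097"

```text
clock: 5.45
position: [0.6146, -0.1244, 0.283]
ee_rot: [-2.118, -2.32, -0.001]
force: [-1.1, 3.9, 7.2]
width: 0.195
```

```bash
python3 - <<'E'
from h import *
st()
E
```

```text
t 5.45 p [ 0.6146 -0.1244  0.283 ] yang 5.23 tilt [ 1.e-04  8.e-04 -1.e+00] F [-1.1  3.9  7.2] T [ 0.81  0.22 -0.05] w 17.9
```

Not yet at the stop by force; press on gently.

move_arm --pt "0 1 0 0" --pt "0 2 0 -0.01" --pt "0 3 0 -0.015" --pt "0 3 0 -0.015"

```text
clock: 5.95
position: [0.6156, -0.1242, 0.2828]
ee_rot: [-2.098, -2.333, 0.006]
force: [-13.0, 4.0, 15.6]
width: 0.191
```

```bash
python3 - <<'E'
from h import *
st();snap('top','top2.png')
a=cv2.imread('pics/top2.png');cv2.imwrite('pics/t2z.png',cv2.resize(a[120:260,225:400],None,fx=4,fy=4,interpolation=cv2.INTER_CUBIC))
E
```

```text
t 5.95 p [ 0.6156 -0.1242  0.2828] yang 6.08 tilt [-5.5e-03  1.0e-04 -1.0e+00] F [-13.    4.   15.6] T [ 0.85  2.58 -0.08] w 17.6
```

View pics/t2z.png

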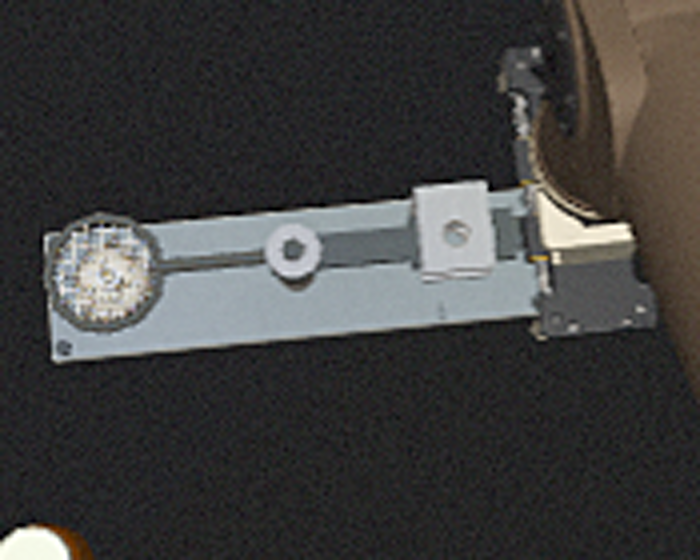

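move_arm --pt "0 0 0 0" --pt "0 0 0 0" --pt "0 0 0 0" --pt "0 0 -50 0" --pt "0 0 -100 0" --pt "0 0 -100 0" --grip 50

```text
clock: 6.75
position: [0.6185, -0.1244, 0.3871]
ee_rot: [2.098, 2.33, 0.007]
force: [0.3, 0.3, -0.0]
width: 0.546
```

```bash
python3 - <<'E'
from h import *
st(); im,s=snap('wrist','w2.png')
print(row(.464,-.337,.40,17-90), row(.464,-.337,.40,17))
E
```

```text
t 6.75 p [ 0.6185 -0.1244  0.3871] yang 6.01 tilt [ 0.0076 -0.0011 -1.    ] F [ 0.3  0.3 -0. ] T [-0.02 -0.09 -0.01] w 50.1
[-195.1   -175.1    -15.8      1.379] [-1.951e+02 -1.751e+02 -1.580e+01 -1.920e-01]
```

View pics/w2.png

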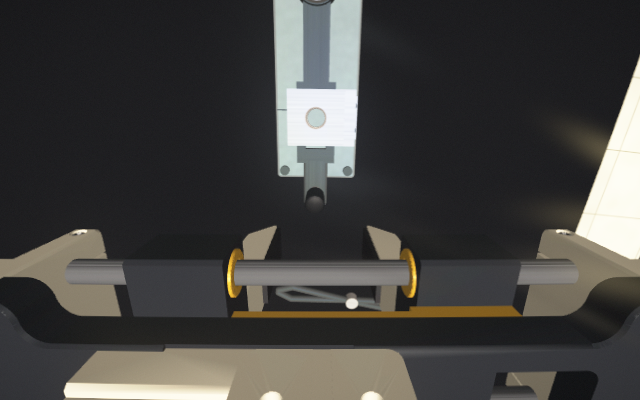

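```bash
python3 - <<'E'
from h import *
im=cv2.imread('pics/w2.png');v=np.load('pics/w2.png.npy');s={'position':v[:3],'ee_rot':v[3:]}
cv2.imwrite('pics/w2z.png',cv2.resize(im[70:220,260:380],None,fx=4,fy=4,interpolation=cv2.INTER_CUBIC))
g=cv2.cvtColor(im,cv2.COLOR_BGR2GRAY)
hole=onz('wrist',[(316,118)],.102,s)[0];knob=onz('wrist',[(315,203.5)],.132,s)[0];end=onz('wrist',[(317,178)],.012,s)[0]
print(hole,knob,end,np.linalg.norm((hole-knob)[:2]), 'yaw',np.arctan2(-(hole-knob)[0],(hole-knob)[1]))
E
```

```text
[ 0.60807677 -0.05297413  0.102     ] [ 0.61481393 -0.12474188  0.132     ] [ 0.61604168 -0.12802865  0.012     ] 0.07208328267328448 yaw 0.09360015670052149
```

View pics/w2z.png

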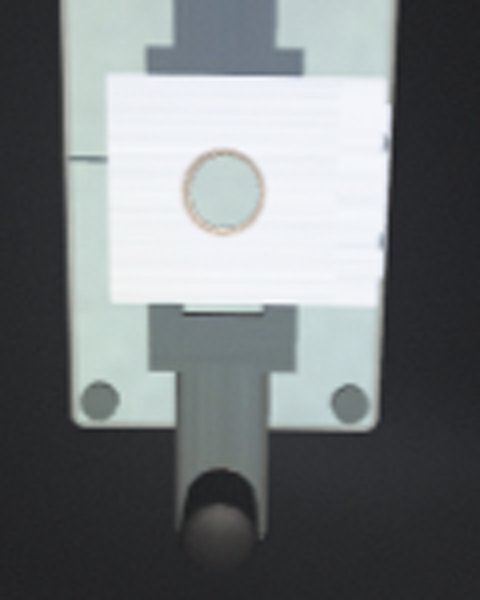

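move_arm --pt "-195 -175 -16 1.379" --pt "-195 -175 -16 1.379" --pt "-195 -175 -16 1.379" --pt "-195 -175 -16 1.379" --pt "-195 -175 -16 1.379" --pt "-195 -175 -16 1.379" --pt "-195 -175 -16 1.379" --pt "-195 -175 -16 1.379" --pt "-195 -175 -16 1.379" --pt "-195 -175 -16 1.379"

```text
clock: 8.05
position: [0.4635, -0.3368, 0.398]
ee_rot: [-3.106, -0.467, 0.002]
force: [0.2, 0.5, 0.4]
width: 0.546
```

```bash
python3 - <<'E'
from h import *
st(); im,s=snap('wrist','w3.png')
print(proj('wrist',[[.464,-.337,.116]],s))
E
```

```text
t 8.05 p [ 0.4635 -0.3368  0.398 ] yang -72.9 tilt [-1.1e-03  5.0e-04 -1.0e+00] F [0.2 0.5 0.4] T [0.   0.01 0.07] w 50.1
[[321.81434944 194.71050911]]
```

View pics/w3.png

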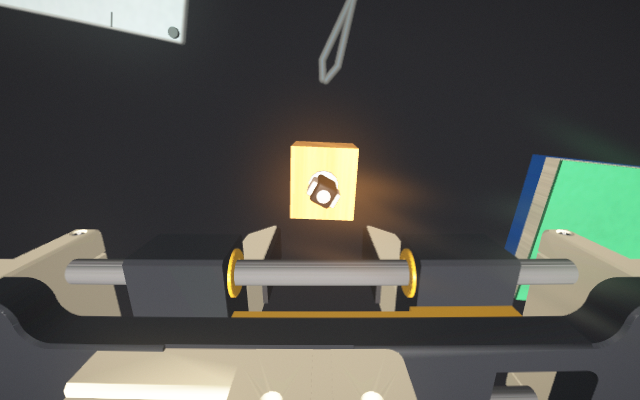

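```bash
python3 - <<'E'
from h import *
im=cv2.imread('pics/w3.png')
cv2.imwrite('pics/w3z.png',cv2.resize(im[130:230,275:375],None,fx=6,fy=6,interpolation=cv2.INTER_CUBIC))
E
```

```text
(no output)
```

View pics/w3z.png

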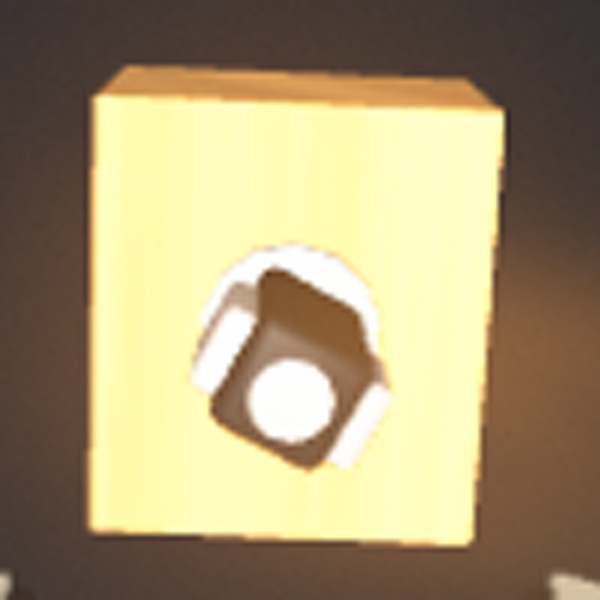

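```bash
python3 - <<'E'
from h import *
v=np.load('pics/w3.png.npy');s={'position':v[:3],'ee_rot':v[3:]}
z=lambda p:np.array(p)/6+[275-.4,130-.4]
Q=onz('wrist',z([(212,410),(310,468),(255,312),(363,360),(291,400)]),.113,s)
for a,b in[(0,1),(2,3),(2,0),(3,1)]:
  d=(Q[b]-Q[a])[:2];print(np.degrees(np.arctan2(d[1],d[0])),np.linalg.norm(d))
print('cap',onz('wrist',z([(291,400)]),.116,s))
B=onz('wrist',z([(195,385),(240,310),(345,468),(388,395)]),.109,s)
for a,b in [(0,1),(2,3)]:
  d=(B[b]-B[a])[:2];print('btn',np.degrees(np.arctan2(d[1],d[0])),np.linalg.norm(d))
E
```

```text
-104.63695234522228 0.01896468536269539
-97.32719286671195 0.01925449004270138
173.82356234326986 0.017942020353453655
172.4374381337727 0.020351517870587765
cap [[ 0.46287051 -0.33865654  0.116     ]]
btn -13.432683229613252 0.014801913352023598
btn -11.560143915630919 0.014551134213786376
```

```bash
python3 - <<'E'
from h import *
st();print(row(.4635,-.3378,.256,-100))
E
```

```text
t 8.1 p [ 0.4635 -0.3369  0.3982] yang -72.92 tilt [-8.e-04  4.e-04 -1.e+00] F [ 0.  -0.1  0.2] T [ 0.01 -0.03 -0.03] w 50.1
[ -0.2     1.    142.2     0.473]
```

move_arm --pt "0 1 0 0.17" --pt "0 1 30 0.34" --pt "0 1 70 0.473" --pt "0 1 110 0.473" --pt "0 1 130 0.473" --pt "0 1 140 0.473" --pt "0 1 140 0.473" --pt "0 1 140 0.473"

```text
clock: 9.1
position: [0.4643, -0.3381, 0.2597]
ee_rot: [3.129, -0.276, 0.002]
force: [-0.4, 0.5, -0.1]
width: 0.546
```

```bash
python3 - <<'E'
from h import *
st(); snap('wrist','w4.png'); snap('scene','s4.png')
a=cv2.imread('pics/s4.png');cv2.imwrite('pics/s4z.png',cv2.resize(a[150:350,80:320],None,fx=3,fy=3,interpolation=cv2.INTER_CUBIC))
E
```

```text
t 9.1 p [ 0.4643 -0.3381  0.2597] yang -100.09 tilt [ 1.4e-03 -8.0e-04 -1.0e+00] F [-0.4  0.5 -0.1] T [0.06 0.05 0.  ] w 50.1
```

View pics/s4z.png

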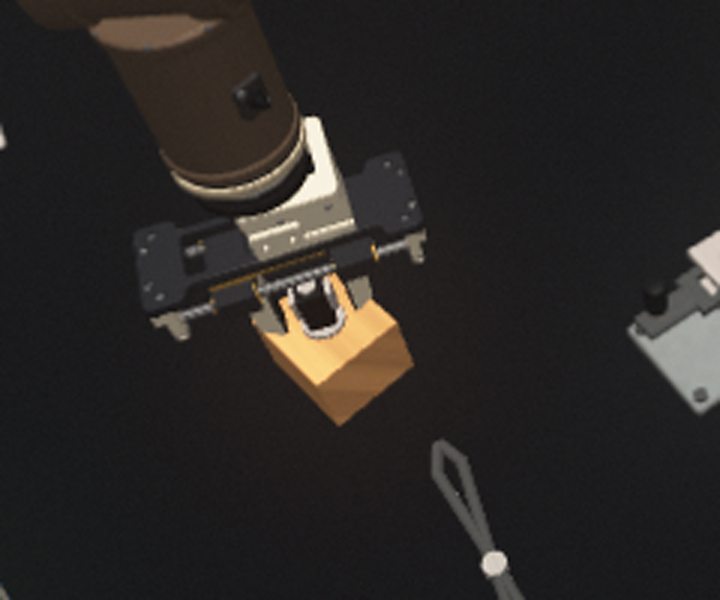

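View pics/w4.png

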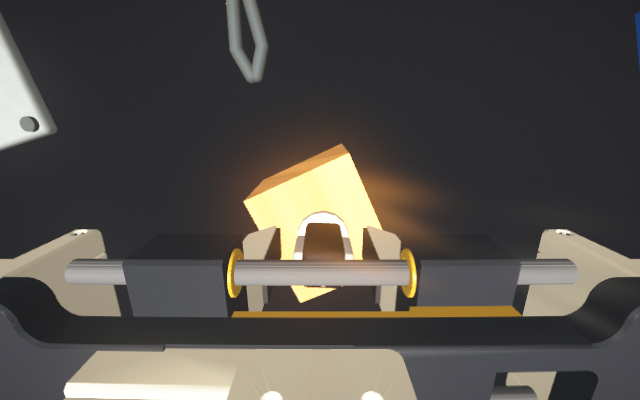

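move_arm --pt "0 0 3 0" --pt "0 0 3 0" --pt "0 0 3 0" --pt "0 0 3 0" --pt "0 0 3 0" --pt "0 0 3 0" --pt "0 0 3 0" --grip 15 --grip_force 30

```text
clock: 10.07
position: [0.464, -0.3379, 0.2558]
ee_rot: [3.129, -0.277, 0.0]
force: [0.0, -0.4, 1.1]
width: 0.259
```

move_arm --pt "0 0 -30 0" --pt "0 0 -70 0" --pt "0 0 -95 0" --pt "0 0 -95 0"

```text
clock: 10.58
position: [0.4643, -0.3379, 0.3522]
ee_rot: [3.128, -0.276, 0.005]
force: [0.3, -0.5, -3.3]
width: 0.26
```

```bash
python3 - <<'E'
from h import *
st(); snap('wrist','w5.png'); snap('scene','s5.png')
a=cv2.imread('pics/s5.png');cv2.imwrite('pics/s5z.png',cv2.resize(a[130:330,80:320],None,fx=3,fy=3,interpolation=cv2.INTER_CUBIC))
print(row(.6084,-.0527,.352),row(.6084,-.0527,.352,5.3-90))
E
```

```text
t 10.57 p [ 0.4643 -0.3379  0.3522] yang -100.1 tilt [ 0.0027 -0.0016 -1.    ] F [ 0.3 -0.5 -3.3] T [ 0.08  0.01 -0.01] w 23.9
[  92.7 -305.8   -2.3    0. ] [ 9.270e+01 -3.058e+02 -2.300e+00 -2.690e-01]
```

View pics/s5z.png

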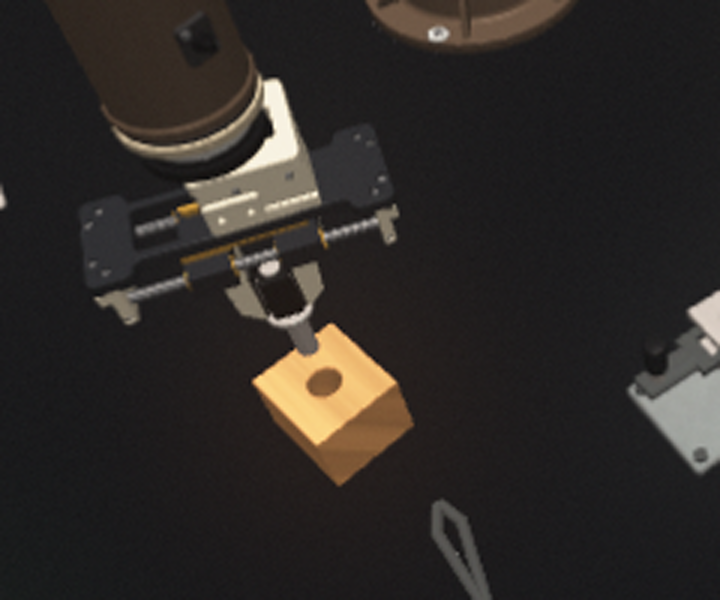

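View pics/w5.png

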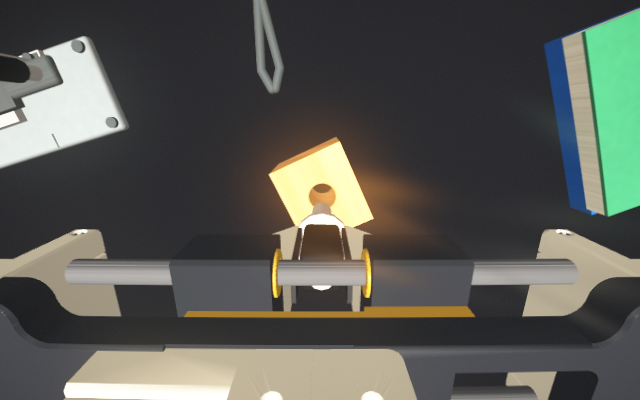

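move_arm --pt "20 -60 -25 -0.05" --pt "40 -120 -25 -0.15" --pt "60 -180 -25 -0.269" --pt "75 -240 -25 -0.269" --pt "90 -300 -25 -0.269" --pt "93 -306 -20 -0.269" --pt "93 -306 -20 -0.269" --pt "93 -306 -20 -0.269"

```text
clock: 11.68
position: [0.6085, -0.0549, 0.3698]
ee_rot: [3.137, 0.142, -0.003]
force: [-1.1, -0.2, -1.8]
width: 0.257
```

```bash
python3 - <<'E'
from h import *
s=st(); im,s=snap('wrist','w6.png'); snap('scene','s6.png')
a=cv2.imread('pics/s6.png');cv2.imwrite('pics/s6z.png',cv2.resize(a[150:290,250:430],None,fx=4,fy=4,interpolation=cv2.INTER_CUBIC))
a=cv2.imread('pics/w6.png');cv2.imwrite('pics/w6z.png',cv2.resize(a[100:300,230:410],None,fx=3,fy=3,interpolation=cv2.INTER_CUBIC))
print(proj('wrist',[[.6084,-.0527,.102]],s))
M=R.from_rotvec(s['ee_rot']).as_matrix()
for dx in(-.002,0,.002): print(proj('wrist',[s['position']+M@[dx,0,.240]],s),proj('scene',[s['position']+M@[dx,0,.240]],s))
E
```

```text
t 11.68 p [ 0.6085 -0.0549  0.3698] yang -84.83 tilt [-0.0019 -0.0012 -1.    ] F [-1.1 -0.2 -1.8] T [-0.02  0.04  0.05] w 23.6
[[318.49388057 198.90363087]]
[[321.15288    211.50469231]] [[322.05044908 227.86519091]]
[[321.15652666 209.21364934]] [[322.59881195 228.42303857]]
[[321.16019106 206.91155963]] [[323.14838817 228.98211713]]
```

View pics/s6z.png

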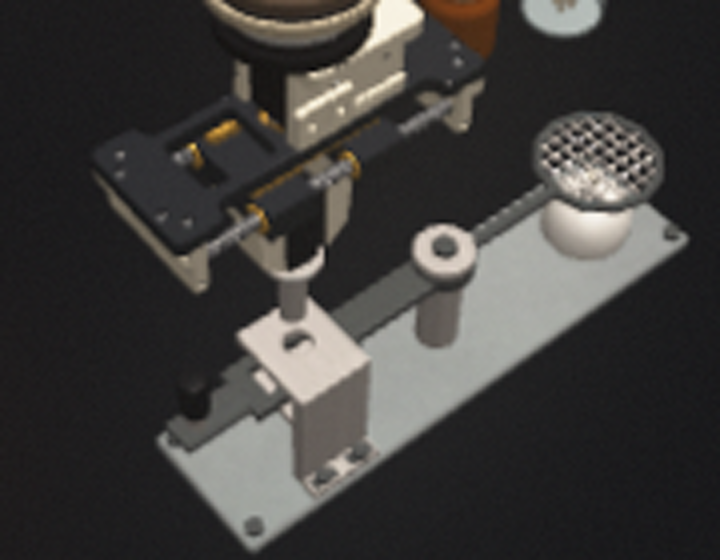

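View pics/w6z.png

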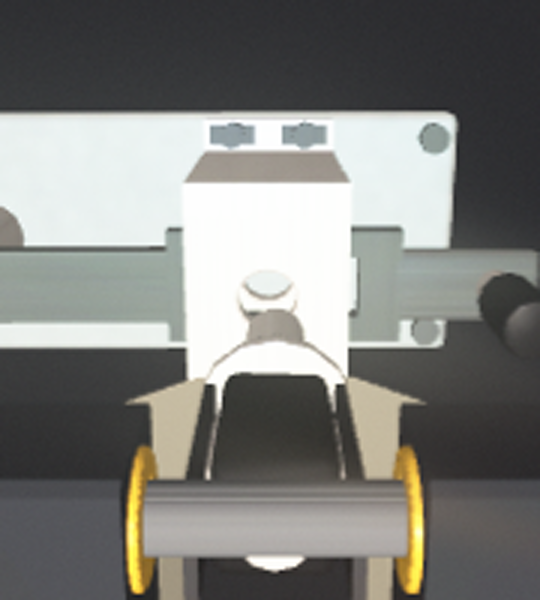

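move_arm --pt "0 0 8 0" --pt "0 0 16 0" --pt "0 0 16 0" --pt "0 0 16 0"

```text
clock: 12.28
position: [0.6092, -0.0529, 0.3547]
ee_rot: [3.138, 0.146, -0.0]
force: [0.2, 0.0, -2.6]
width: 0.261
```

```bash
python3 - <<'E'
from h import *
s=st(); im,s=snap('wrist','w7.png')
a=cv2.imread('pics/w7.png');cv2.imwrite('pics/w7z.png',cv2.resize(a[150:250,270:370],None,fx=6,fy=6,interpolation=cv2.INTER_CUBIC))
M=R.from_rotvec(s['ee_rot']).as_matrix()
f=lambda p:(p-[269.6,149.6])*6
print(f(proj('wrist',[[.6089,-.0531,.102]],s)),f(proj('wrist',[s['position']+M@[0,0,.240]],s)),row(.6089,-.0531,.354))
print(proj('wrist',[[.6089+.009*np.cos(t),-.0531+.009*np.sin(t),.102] for t in np.arange(0,6.2,1.57)],s)*6-np.array([269.6,149.6])*6)
E
```

```text
t 12.28 p [ 0.6092 -0.0529  0.3547] yang -84.69 tilt [-1.e-04 -0.e+00 -1.e+00] F [ 0.2  0.  -2.6] T [ 0.04 -0.04  0.  ] w 24.0
[[310.90757968 331.4065762 ]] [[309.34743258 357.67941013]] [-0.4  0.3  0.9  0. ]
[[316.82864723 271.90752839]
 [249.03974015 325.76516609]
 [305.00841712 389.69451417]
 [372.64798567 337.12828966]]
```

View pics/w7z.png

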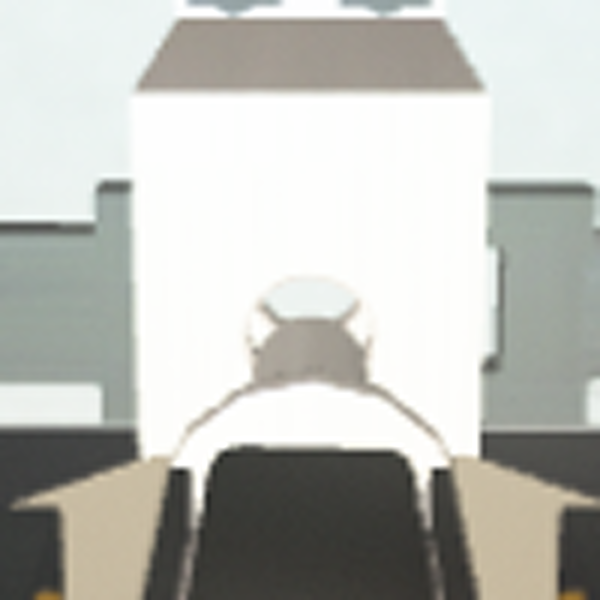

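move_arm --pt "0 0 5 0" --pt "0 0 9 0" --pt "0 0 12 0" --pt "0 0 15 0" --pt "0 0 15 0"

```text
clock: 12.95
position: [0.6091, -0.0528, 0.3394]
ee_rot: [3.138, 0.146, -0.001]
force: [0.3, -0.2, -2.1]
width: 0.259
```

```bash
python3 - <<'E'
from h import *
s=st()
E
```

```text
t 12.95 p [ 0.6091 -0.0528  0.3394] yang -84.69 tilt [-5.e-04 -0.e+00 -1.e+00] F [ 0.3 -0.2 -2.1] T [0.06 0.05 0.  ] w 23.8
```

move_arm --pt "0 0 3 0" --pt "0 0 6 0" --pt "0 0 9 0" --pt "0 0 9 0"

```text
clock: 13.45
position: [0.609, -0.0528, 0.3304]
ee_rot: [-3.138, -0.146, 0.001]
force: [0.2, 0.8, -1.8]
width: 0.256
```

```bash
python3 - <<'E'
from h import *
s=st()
snap('wrist','w8.png')
a=cv2.imread('pics/w8.png');cv2.imwrite('pics/w8z.png',cv2.resize(a[150:250,270:370],None,fx=6,fy=6,interpolation=cv2.INTER_CUBIC))
E
```

```text
t 13.45 p [ 0.609  -0.0528  0.3304] yang -84.68 tilt [-5.e-04 -0.e+00 -1.e+00] F [ 0.2  0.8 -1.8] T [ 0.04  0.04 -0.05] w 23.5
```

View pics/w8z.png

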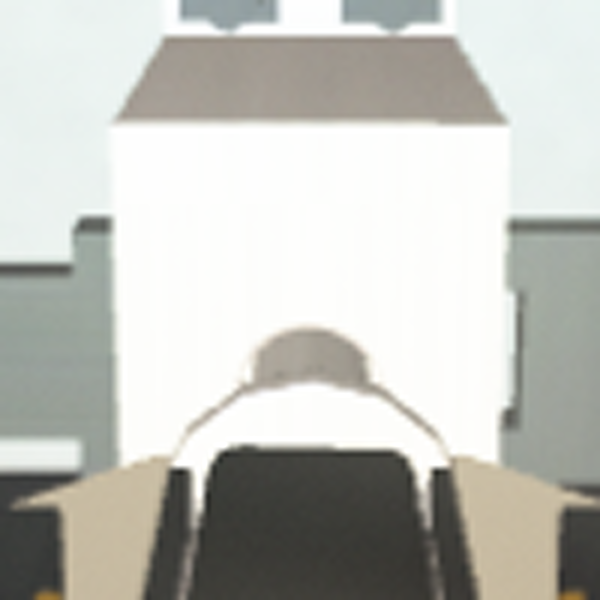

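move_arm --pt "0 0 4 0" --pt "0 0 8 0" --pt "0 0 12 0" --pt "0 0 15 0" --pt "0 0 15 0"

```text
clock: 14.12
position: [0.609, -0.0529, 0.3154]
ee_rot: [-3.138, -0.146, 0.001]
force: [0.2, 0.1, -1.8]
width: 0.259
```

```bash
python3 - <<'E'
from h import *
s=st()
E
```

```text
t 14.12 p [ 0.609  -0.0529  0.3154] yang -84.69 tilt [-6.e-04 -0.e+00 -1.e+00] F [ 0.2  0.1 -1.8] T [ 0.03 -0.02 -0.05] w 23.8
```

move_arm --pt "0 0 4 0" --pt "0 0 8 0" --pt "0 0 12 0" --pt "0 0 15 0" --pt "0 0 18 0" --pt "0 0 20 0" --pt "0 0 20 0"

```text
clock: 15.0
position: [0.6091, -0.0528, 0.2956]
ee_rot: [3.138, 0.146, -0.0]
force: [0.3, 0.0, -2.6]
width: 0.263
```

```bash
python3 - <<'E'
from h import *
s=st()
E
```

```text
t 15.0 p [ 0.6091 -0.0528  0.2956] yang -84.69 tilt [-3.e-04 -0.e+00 -1.e+00] F [ 0.3  0.  -2.6] T [0.07 0.02 0.01] w 24.1
```

Nearly home; press down until the collar's contact shows in the force.

move_arm --pt "0 0 1 0" --pt "0 0 2 0" --pt "0 0 3 0" --pt "0 0 3 0" --pt "0 0 3 0"

```text
clock: 15.62
position: [0.6092, -0.0528, 0.2929]
ee_rot: [3.138, 0.146, 0.0]
force: [-0.6, -0.1, -0.1]
width: 0.258
```

```bash
python3 - <<'E'
from h import *
s=st()
E
```

```text
t 15.62 p [ 0.6092 -0.0528  0.2929] yang -84.69 tilt [ 3.e-04 -1.e-04 -1.e+00] F [-0.6 -0.1 -0.1] T [ 0.01  0.12 -0.01] w 23.7
```

move_arm --pt "0 0 1 0" --pt "0 0 1 0" --pt "0 0 1 0"

```text
clock: 16.0
position: [0.6092, -0.0529, 0.2928]
ee_rot: [3.138, 0.145, 0.001]
force: [-4.1, -0.2, 8.3]
width: 0.256
```

```bash
python3 - <<'E'
from h import *
s=st();snap('scene','s9.png')
a=cv2.imread('pics/s9.png');cv2.imwrite('pics/s9z.png',cv2.resize(a[150:290,250:430],None,fx=4,fy=4,interpolation=cv2.INTER_CUBIC))
E
```

```text
t 16.0 p [ 0.6092 -0.0529  0.2928] yang -84.69 tilt [ 8.e-04 -2.e-04 -1.e+00] F [-4.1 -0.2  8.3] T [ 0.07  0.81 -0.01] w 23.5
```

View pics/s9z.png

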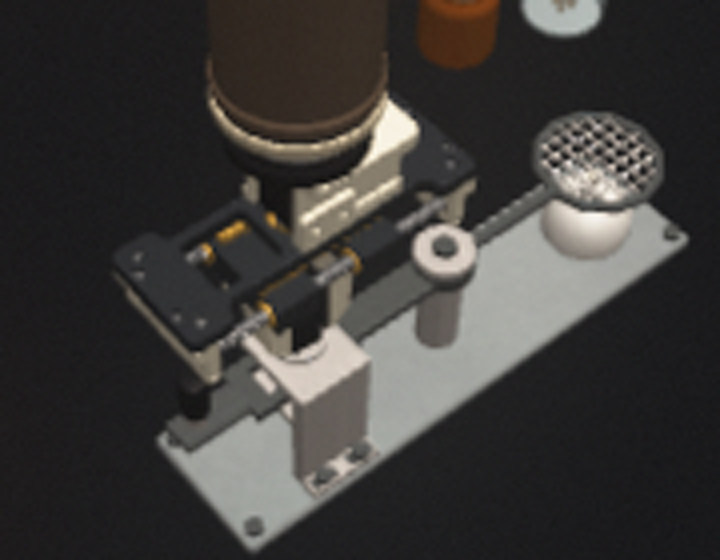

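move_arm --pt "0 0 0 0" --pt "0 0 0 0" --pt "0 0 0 0" --pt "0 0 0 0" --grip 50

```text
clock: 16.55
position: [0.6092, -0.0528, 0.2916]
ee_rot: [3.138, 0.146, -0.0]
force: [-0.3, -0.3, 0.2]
width: 0.538
```

```bash
python3 - <<'E'
from h import *
s=st()
E
```

```text
t 16.55 p [ 0.6092 -0.0528  0.2916] yang -84.68 tilt [-2.e-04 -0.e+00 -1.e+00] F [-0.3 -0.3  0.2] T [-0.03  0.06  0.01] w 49.4
```

move_arm --pt "0 0 -40 0" --pt "0 0 -80 0" --pt "-30 0 -110 0" --pt "-30 0 -110 0" --pt "-30 0 -110 0"

```text
clock: 17.18
position: [0.5794, -0.0556, 0.4012]
ee_rot: [3.138, 0.146, -0.0]
force: [0.8, -0.4, -0.5]
width: 0.545
```

```bash
python3 - <<'E'
from h import *
s=st();im,s=snap('wrist','w10.png');snap('scene','s10.png');snap('top','t10.png')
a=cv2.imread('pics/s10.png');cv2.imwrite('pics/s10z.png',cv2.resize(a[170:290,270:440],None,fx=4.5,fy=4.5,interpolation=cv2.INTER_CUBIC))
a=cv2.imread('pics/w10.png');cv2.imwrite('pics/w10z.png',cv2.resize(a[100:260,230:400],None,fx=3.7,fy=3.7,interpolation=cv2.INTER_CUBIC))
E
```

```text
t 17.18 p [ 0.5794 -0.0556  0.4012] yang -84.69 tilt [-2.e-04 -0.e+00 -1.e+00] F [ 0.8 -0.4 -0.5] T [-0.02  0.04  0.03] w 50.0
```

View pics/s10z.png

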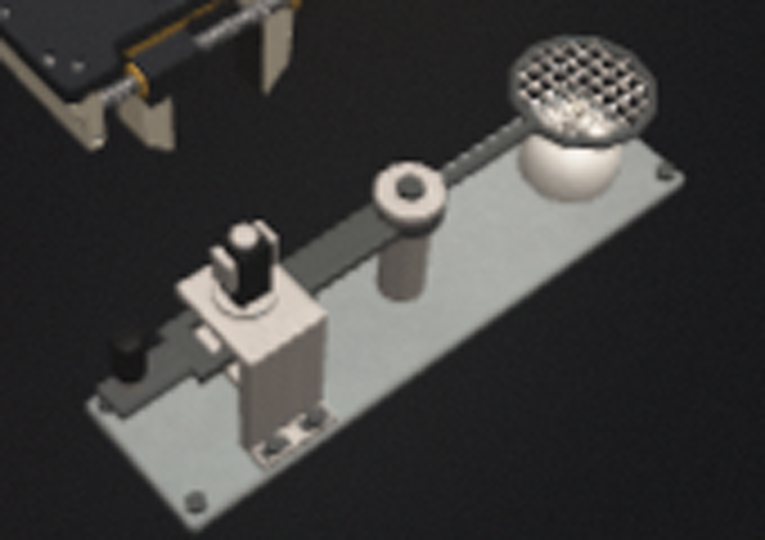

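View pics/w10z.png

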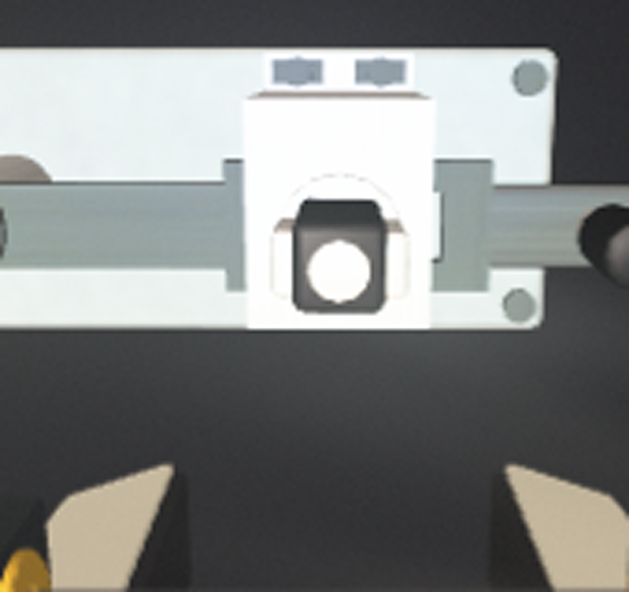

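View pics/t10.png

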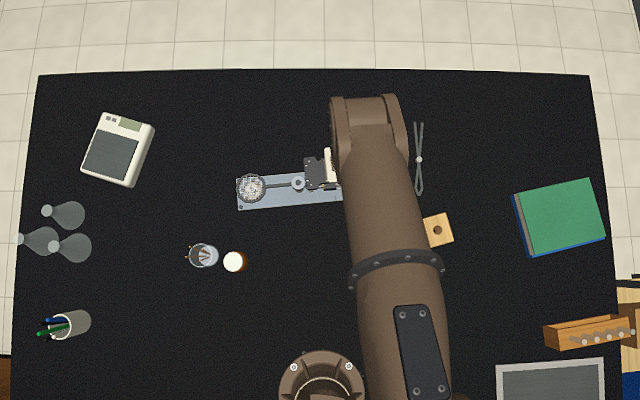

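```bash
python3 - <<'E'
from h import *
a=cv2.imread('pics/top0.png').astype(int);b=cv2.imread('pics/t10.png').astype(int)
for n,(u0,v0,u1,v1) in dict(beaker_jar=(180,235,252,278),tongs_tip=(410,118,428,200)).items():
    print(n,np.abs(a-b)[v0:v1,u0:u1].mean().round(1))
print(arm.sign_off())
E
```

```text
beaker_jar 4.3
tongs_tip 6.5
the job is handed in; nothing more can be done
None
```

The job is done and handed in at about 17 s on the robot's clock. The arm is shut, and the pin is through the bracket and arm with its buttons sprung out.

- **Arm:** I pinched the knob and swung the arm round to its stop, where it pushed back with about 13 N sideways. Afterwards the wrist and scene pictures showed the arm in line with the base plate and the gauze ring over the burner.
- **Pin:** I took it from the rack with 30 N across the buttons. The opening read 24 mm, so both were fully pressed.
- **Hole:** I found it by camera, not by touch, about 10 mm off the mark (one view gave about 7 mm). The pin slid in on the first try with almost no side force. It went down until the collar met the bracket with about 8 N, then I let go.
- **Last checks:** The collar lies flat on the bracket and the buttons are back out, about 32 mm over both. At my last readings the gripper was well clear with no force on it. The beaker, jar and tongs look unmoved in the top view.
- **Not checked:** I did not pull on the pin to test the lock. That the balls are out rests on the buttons being out. The highest force in my readings was about 21 N in all, but I read it only at the end of each move.

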